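# Tip the tray so the phone slides into the pick-out corner

## Robot

A 6-joint arm with a two-finger parallel gripper is mounted at the origin on a cart in front of the work surface, level with it; the furniture and walls round the work are solid. World frame = base frame: x ahead of the robot, y to its left, z up, the work surface at z = 0. Lengths are in mm, angles in rad, forces in N, time in s.
With the tool pointing down it reaches from about 300 to 875 mm from the base axis. Payload 6.4 kg.
Tool frame: the origin (TCP) lies on the centre line of the jaws, within the pads' length; the fingertips stand 25 mm ahead of it and the grasp point (between the pads) lies 6 mm ahead of it; z points along the fingers, y is the line along which they close (so a half turn about z gives the same grasp; the last joint's range is limited). The gripper opens to 88 mm and grips with 3 to 60 N. Pads are 18 mm wide; open, the fingers measure 123 mm over their backs; the gripper's body (75 mm by 187 mm) begins 45 mm behind the grasp point.
Start: joints at [0.983, 0.181, 1.607, -0, 1.354, -0.206], TCP at [214.23, 533.617, 235.614] pointing down, gripper open.
Joint ranges: [-2.99, 2.99], [-0.89, 2.07], [0.3, 2.58], [-1.14, 4.28], [0, 2.63], [-3.12, 3.12]. Speed limits (rad/s): [2.57, 2.57, 3.01, 3.14, 3.14, 3.14].

## Interface

Orientations are given as a 3x3 rotation matrix whose columns are the frame's x, y, z axes.
In Python, from station import arm gives the robot as it stands. Calls block until the motion is done:
- arm.reach(position, orientation): joint-space move of the TCP to a pose.
- arm.move_linear(position, rotation=None, vel=150, contact_N=None): straight line of the TCP; rotation=None keeps the orientation; vel is the mean speed in mm/s. With contact_N (N) it stops when the force on the tool has changed by that much, and returns True; else False.
- arm.set_joints(angles): joint-space move.
- arm.ungrasp() and arm.grasp(): open the fingers fully, or close them until they stop; the grip force is fixed at half the most.
- arm.sleep(seconds).
- arm.ik(position, orientation): joint angles nearest the present ones, or None.
- arm.get_image(name): name is "side" or "top" or "wrist"; returns the picture (400x640x3 uint8, red, green, blue); there is no depth.
- arm.camera_model(name): a dict with "fx", "fy", "cx", "cy" (pixels), "k1" (the pictures are not rectified: a ray, as slopes to the right and down, at radius r is drawn at 1 + k1 r^2 times it, then the intrinsics apply), "origin" and "attitude" of the camera in the world; the wrist camera has in their place "mount" (4x4, takes a point from camera to tool coordinates, whose origin is the TCP and whose axes are the flange's). Camera axes: x right, y up, looking along -z (the intrinsics and any distortion apply to the point x, -y, -z); pixel columns grow to the right and rows downward; lengths in mm; the calibration is good to about 2 mm. A picture is of the moment at which its call begins: read the wrist's pose just before it. camera_model takes no time and is no camera call.
A pose or a line that the arm cannot do raises arm.MotionError and nothing moves.
- arm.hand_in(): hands the job in; it is judged then, once.
Readings, each from a call of its own:
- arm.read_time(): time.
- arm.read_q(): joint angles.
- arm.read_qd(): joint speeds.
- arm.read_joint_torque(): joint torques, N m.
- arm.read_eef_pos(): TCP position.
- arm.read_tcp_rot(): TCP orientation.
- arm.read_wrist_force(): force on the tool from outside, world axes, zero at the start.
- arm.read_moment(): the same for the moment, N m.
- arm.read_width(): finger opening in mm.
- arm.read_gripper_force(): force on a finger pad.
Only numpy, scipy, OpenCV 4.12 (cv2) and the standard library are available. Lean on these libraries where they do the work, as an engineer would, in place of code of your own. Each camera call takes 0.05 s, during which the arm holds its last target. There are 200 camera calls.

## Task

The phone in the shallow metal tray has just been cleaned: without touching it, lift the tray by its black handle so that the tray tips and the phone slides snugly into the opposite corner, the one with the lower rim, where it can be picked out later. Then lower the tray gently so that it lies flat on the bench again about where it was, and let go of it. Leave the other things on the bench alone.

Things in the scene. Friction and masses are not known exactly. Their poses are not given: they have to be found in the camera images.
- tray: Loose shallow aluminium tray on a pad, 0.45 kg, outside 153 x 223 mm, inside 145 (x) x 215 mm (y, long side). Origin: centre of its underside; z up. Floor 6 mm above the origin, walls 4 mm thick, rim 20 mm above the floor, but only 11 mm for 65 mm along both walls at the -x -y corner. Black handle at the +x +y corner. Lifted there, it tips about a rubber guard under the low-rim corner.
- handle (a point): Grip point on the tray's handle, 34 mm above its underside, 170 mm from its centre. The handle: an upright black tab 12 mm thick, 46 mm long, 7 to 50 mm above the underside, running along the tray's diagonal (the line from the inner low-rim corner, at tray x -72.5, y -107.5 mm, to here); this point is at mid-length. Free bench on both sides. Axes as the tray's.
- phone: Loose black phone, a slab 72 (x) x 148 (y) x 8 mm, 0.12 to 0.24 kg, lying in the tray, long side roughly along the tray's. Origin: centre of its underside. Its glass slides on the tray with friction 0.11 to 0.17: a tray tilt of 0.45 to 0.6 rad (25 to 35 degrees) carries it along the walls into the corner. Snug there, its origin is at tray x -36.5, y -33.5 mm.
- paste_tin: Bystander: small white round tin, 50 mm wide, 17 mm high, on the bench to the right of the tray. Origin: centre of its underside.
- flux_syringe: Bystander: clear syringe lying on the bench beyond the tray, to its left, 23 x 100 x 23 mm. Origin: centre of its underside.
- screwdriver_gold: Bystander: small screwdriver with a gold handle lying on the bench left of the tray, 13 x 121 x 13 mm. Origin: centre of its underside.

How it is judged:
By the outcome, as a careful person would: the job done as asked, in the order asked, and still so for the second after the job is handed in, with the robot touching nothing.
It also fails if it takes over 38 s, if anything falls off the work surface, if the arm or the gripper's body presses on something with over 40 N, if the wrist force passes 120 N, or if a joint passes its speed limit or range.

## Working session

There is one attempt and no reset: what is moved stays moved. The work goes in short steps, each a Python script; the robot and the scene stay as the last script left them, time stands still between calls to the robot, and variables do not carry over. Pictures are saved under pics/ and viewed, at most 10 in all, crops included, and the job is handed in when it is done.

```bash
mkdir -p pics; ls; python3 - <<'E'
from station import arm
import cv2,json
for n in("top","side"):
    cv2.imwrite(f"pics/{n}0.png",arm.get_image(n)[:,:,::-1]); m=arm.camera_model(n); print(n,m)
E
```

```text
pics
top {'fx': 441.0877594013719, 'fy': 441.0877594013719, 'cx': 316.3880471905631, 'cy': 200.553192129553, 'k1': -0.0018620155170643146, 'origin': array([335.08879061, -65.82407937, 981.9076442 ]), 'attitude': array([[ 0.02277753,  0.98327554, -0.1806942 ],
       [-0.99972521,  0.02140063, -0.00956617],
       [-0.00553921,  0.18086244,  0.9834928 ]])}
side {'fx': 374.4281878568787, 'fy': 374.4281878568787, 'cx': 313.25959041107245, 'cy': 193.4218160525813, 'k1': -0.023532882198797463, 'origin': array([206.47881249, 402.40827344, 688.12625468]), 'attitude': array([[-0.86032201,  0.38225803, -0.33723113],
       [-0.50964722, -0.65836249,  0.55391203],
       [-0.010283  ,  0.64841162,  0.76122049]])}
```

View pics/top0.png

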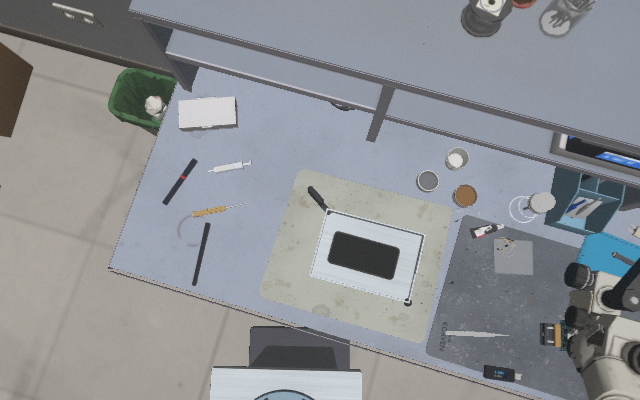

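View pics/side0.png

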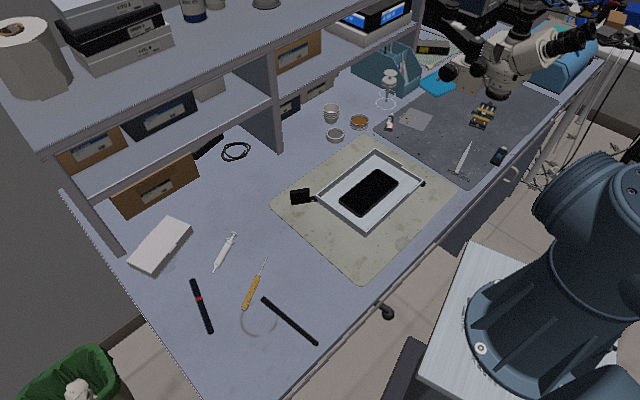

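```bash
python3 - <<'E'
import cv2
a=cv2.imread("pics/top0.png")[175:315,290:440];b=cv2.imread("pics/side0.png")[140:240,280:435]
cv2.imwrite("pics/top0c.png",cv2.resize(a,None,fx=4,fy=4,interpolation=2));cv2.imwrite("pics/side0c.png",cv2.resize(b,None,fx=5,fy=5,interpolation=2))
E
```

```text
(no output)
```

View pics/top0c.png

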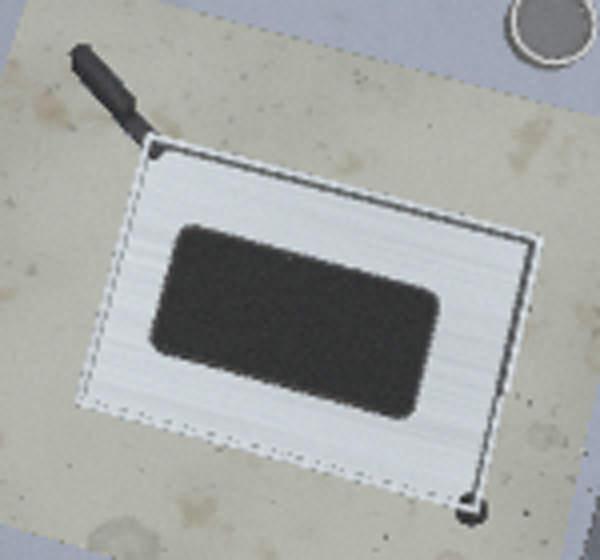

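View pics/side0c.png

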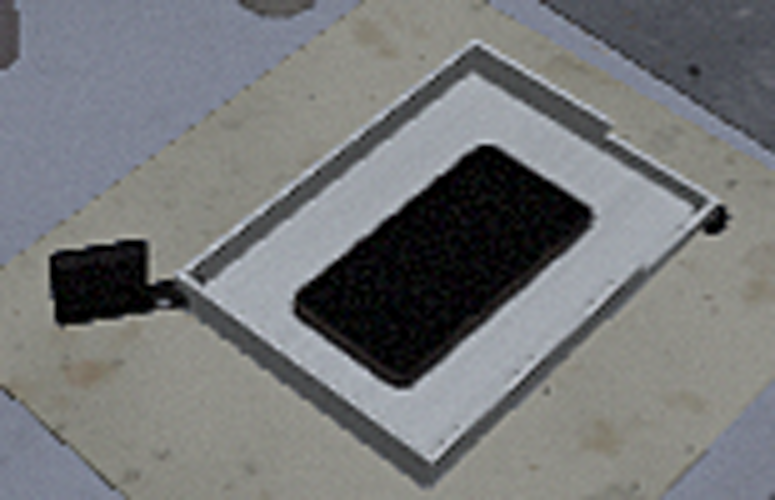

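```bash
cat > h.py <<'E'
import numpy as np
from station import arm
from scipy.optimize import least_squares
from scipy.spatial.transform import Rotation as R
D=np.array([72.5,107.5,0])/np.hypot(72.5,107.5)
def proj(n,P):
    m=arm.camera_model(n); c=(np.atleast_2d(P)-m['origin'])@m['attitude']
    s=np.c_[c[:,0],-c[:,1]]/-c[:,2:]; s=s*(1+m['k1']*(s**2).sum(1,keepdims=True))
    return s*[m['fx'],m['fy']]+[m['cx'],m['cy']]
def world(p,P): return R.from_rotvec([0,0,p[3]]).apply(P)+p[:3]
def fit(obs):
    f=lambda p:np.r_[np.concatenate([(proj(n,world(p,[o[0] for o in L]))-[o[1] for o in L]).ravel() for n,L in obs.items()]),(p[2]-2)/4]
    return least_squares(f,[350,-50,2,-.2],x_scale=[10,10,10,.1],loss='soft_l1')
E
cat > m.py <<'E'
from h import *
X,Y=76.5,111.5
T=lambda u,v,s,ox,oy:((u+.5)/s-.5+ox,(v+.5)/s-.5+oy)
t=lambda u,v:T(u,v,4,290,175); s=lambda u,v:T(u,v,5,280,140)
obs={'top':[([X,Y,26],t(149,134)),([X,-Y,26],t(541,236)),([-X,Y,26],t(78,405)),([-X,-Y,17],t(478,510))],
'side':[([X,Y,26],s(183,273)),([X,-Y,26],s(477,42)),([-X,Y,26],s(430,462)),([-X,-Y,17],s(720,205))]}
r=fit(obs); p=r.x; print(p.round(3)); print(r.fun.round(1))
np.save('pose.npy',p)
print('handle',world(p,D*170+[0,0,34]),'top of handle px', [(4*(q-[290,175])).round() for q in proj('top',world(p,[D*147+[0,0,50],D*193+[0,0,50]]))],[(5*(q-[280,140])).round() for q in proj('side',world(p,[D*147+[0,0,50],D*193+[0,0,50]]))])
# arc
d=R.from_rotvec([0,0,p[3]]).apply(D); ax=np.cross(d,[0,0,1]) 
print('d',d)
piv=world(p,-137*D)
for sg in(1,-1):
    y=sg*ax; R0=np.c_[np.cross(y,[0,0,-1]),y,[0,0,-1]]
    G=world(p,D*170+[0,0,34])
    for th in(-1,0,.3,.6):
        if th<0: Q=arm.ik(G+[0,0,116],R0)
        else:
            S=R.from_rotvec(ax*th); Rt=S.as_matrix()@R0; g=piv+S.apply(G-piv); Q=arm.ik(g-6*Rt[:,2],Rt)
            if sg==1: print(g.round(1))
        print(sg,th,None if Q is None else np.round(Q,2))
E
python3 m.py
```

```text
[ 3.95053e+02 -1.69946e+02 -2.68300e+00 -2.40000e-01]
[-0.1 -0.5  1.   0.1 -0.6 -0.2  0.2  1.1 -1.4  0.5 -0.4 -0.5  0.5  0.6
  0.2 -0.7 -1.2]
handle [520.85116173 -55.60112523  31.31716971] top of handle px [array([132., 108.]), array([76., 45.])] [array([149., 245.]), array([ 49., 262.])]
d [0.73998981 0.67261808 0.        ]
1 -1 [-0.33  0.17  1.81 -0.    1.16  0.5 ]
[520.9 -55.6  31.3]
1 0 [-0.33  0.34  1.86 -0.    0.94  0.5 ]
[503.3 -71.6 120.5]
1 0.3 [-0.57  0.07  2.01  0.34  1.01  0.09]
[ 467.  -104.6  198.7]
1 0.6 [-0.89 -0.12  2.1   0.63  1.27 -0.29]
-1 -1 [-0.33  0.17  1.81 -0.    1.16 -2.64]
-1 0 [-0.33  0.34  1.86 -0.    0.94 -2.64]
-1 0.3 [-0.57  0.07  2.01  0.34  1.01 -3.05]
-1 0.6 [-0.89 -0.12  2.1   0.63  1.27  2.85]
```

```bash
cat >> h.py <<'E'
p=np.load('pose.npy'); p[2]=1
d=R.from_rotvec([0,0,p[3]]).apply(D); ax=np.cross(d,[0,0,1]); piv=world(p,-137*D)
R0=np.c_[np.cross(ax,[0,0,-1]),ax,[0,0,-1]]; T0=world(p,D*170+[0,0,40])
def arc(T,th,**k):
    S=R.from_rotvec(ax*th); return arm.move_linear(piv+S.apply(T-piv),S.as_matrix()@R0,**k)
def stat(*a): print(*a,round(arm.read_time(),2),arm.read_eef_pos().round(1),arm.read_wrist_force().round(1),round(arm.read_width(),1))
E
python3 - <<'E'
from h import *
import cv2
arm.reach(T0+[0,0,110],R0); stat('above')
print(arm.move_linear(T0,vel=100,contact_N=6)); stat('down')
arm.grasp(); stat('grasp'); T=arm.read_eef_pos(); np.save('T.npy',T)
for th in(.04,.08,.12): arc(T,th,vel=50); stat(th)
im=np.hstack([arm.get_image('top')[150:330,270:470],arm.get_image('side')[100:280,270:470]])
cv2.imwrite('pics/lift1.png',cv2.resize(im[:,:,::-1],None,fx=2,fy=2,interpolation=2))
E
```

```text
above 2.48 [521.  -54.8 151.1] [-0.   0.2 -0.1] 88.3
False
down 3.73 [521.4 -55.8  41.7] [ 0.9  0.4 -0.3] 88.2
grasp 4.88 [520.6 -55.3  40.9] [-1.8  1.7  1.3] 11.6
0.04 5.28 [519.3 -56.8  53.3] [ 0.8  1.2 -3.1] 11.7
0.08 5.67 [517.5 -58.3  65.4] [ 0.7  0.8 -3. ] 11.7
0.12 6.08 [515.5 -60.2  77.4] [ 0.9  1.9 -3.1] 11.6
```

View pics/lift1.png

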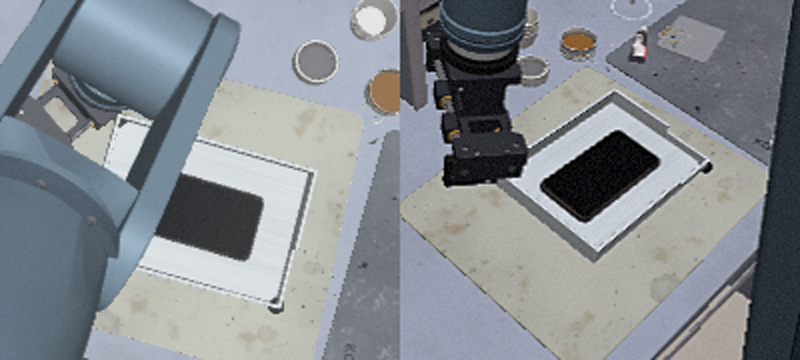

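```bash
python3 - <<'E'
from h import *
import cv2
T=np.load('T.npy')
for th in(.15,.18,.21,.25,.3,.35,.4,.45,.5,.55): arc(T,th,vel=40 if th<.3 else 60)
stat(th); arm.sleep(.8); stat(th)
im=np.hstack([arm.get_image('top')[150:330,270:470],arm.get_image('side')[100:280,270:470]])
cv2.imwrite('pics/lift2.png',cv2.resize(im[:,:,::-1],None,fx=2,fy=2,interpolation=2))
E
```

```text
0.55 10.23 [471.8 -99.9 195.6] [ 1.8  2.6 -0.2] 11.7
0.55 11.03 [471.7 -99.8 195.5] [3.3 3.3 1.5] 11.8
```

View pics/lift2.png

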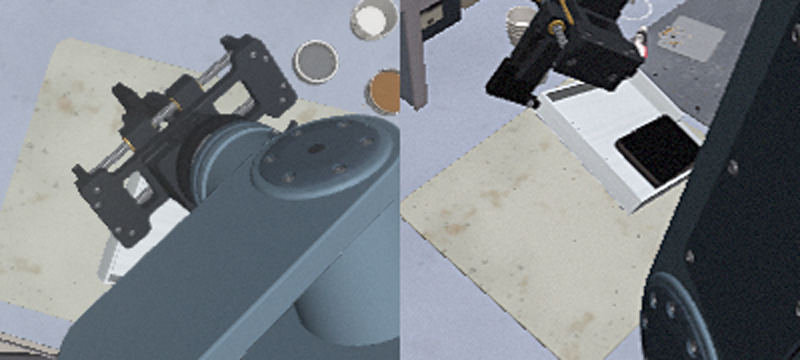

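```bash
python3 - <<'E'
from h import *
S=R.from_rotvec(ax*.55)
q=proj('side',piv+S.apply(world(p,[[-72.5,40.5,14],[-.5,40.5,14],[-.5,-107.5,14],[-76.5,111.5,26],[76.5,111.5,26],[-76.5,-111.5,17]])-piv))
print(((q-[270,100])*2+[400,0]).round())
E
```

```text
[[661. 188.]
 [615. 139.]
 [669. 116.]
 [642. 201.]
 [540.  92.]
 [715. 158.]]
```

```bash
python3 - <<'E'
from h import *
import cv2
T=np.load('T.npy')
arc(T,.6,vel=60); arm.sleep(.6); stat(.6)
for th in(.54,.48,.42,.36,.30,.24,.18,.12): arc(T,th,vel=70)
stat(th)
im=arm.get_image('side')[120:220,300:440]
cv2.imwrite('pics/low.png',cv2.resize(im[:,:,::-1],None,fx=5,fy=5,interpolation=2))
S=R.from_rotvec(ax*.12)
q=proj('side',piv+S.apply(world(p,[[-72.5,40.5,14],[-.5,40.5,14],[-.5,-107.5,14],[-76.5,111.5,26],[76.5,111.5,26],[76.5,-111.5,26],[-76.5,-111.5,17]])-piv))
print(((q-[300,120])*5).round())
E
```

```text
0.6 12.14 [ 464.1 -106.6  207.1] [ 1.   0.7 -1. ] 11.7
0.12 15.47 [515.4 -60.   77.5] [-1.9 -0.9 -3.2] 11.2
[[432. 452.]
 [308. 359.]
 [493. 217.]
 [347. 526.]
 [ 85. 320.]
 [383. 116.]
 [625. 294.]]
```

View pics/low.png

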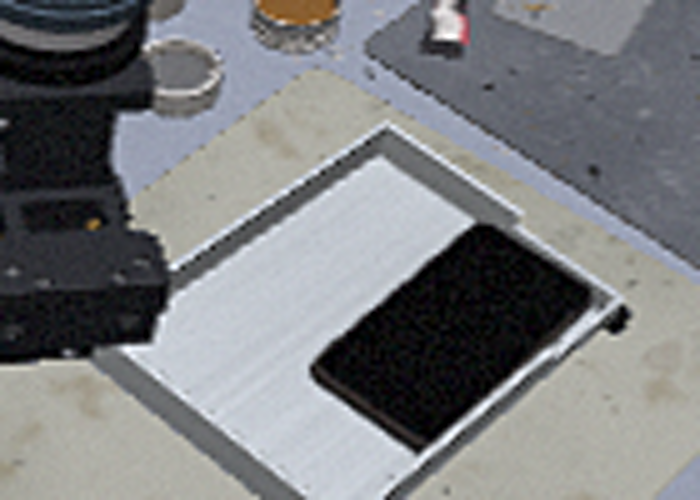

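The picture shows the phone against both low-rim walls. Its outer corners are at (310,370) and (483,222), close to where I predicted them. I'll lower the tray the rest of the way.

```bash
python3 - <<'E'
from h import *
import cv2
T=np.load('T.npy')
for th in(.08,.04,.02): arc(T,th,vel=40)
stat(th)
for th in (.01,0,-.006): 
    c=arc(T,th,vel=15,contact_N=4); stat(th,c)
    if c: break
arm.sleep(.3); stat('rest')
arm.ungrasp(); arm.sleep(.2); stat('open')
arm.move_linear(arm.read_eef_pos()+[0,0,130],vel=130); 
arm.reach([300,250,235],R0); stat('away')
im=np.hstack([arm.get_image('top')[160:320,280:440],arm.get_image('side')[120:280,270:430]])
cv2.imwrite('pics/end.png',cv2.resize(im[:,:,::-1],None,fx=2.5,fy=2.5,interpolation=2))
E
```

```text
0.02 16.75 [519.9 -55.7  46.9] [-0.9  0.2 -3.4] 11.8
0.01 False 17.11 [520.3 -55.5  43.9] [-0.5 -0.5 -3. ] 11.5
0 True 17.41 [520.8 -55.5  40.9] [-0.  -0.5  5.2] 11.6
rest 17.71 [520.8 -55.4  40.9] [-0.   0.5  5.6] 11.3
open 19.1 [519.4 -55.1  39.7] [-0.   0.3  0.2] 87.6
away 21.68 [300.6 249.6 234.9] [-0.6 -0.4  0.4] 88.1
```

View pics/end.png

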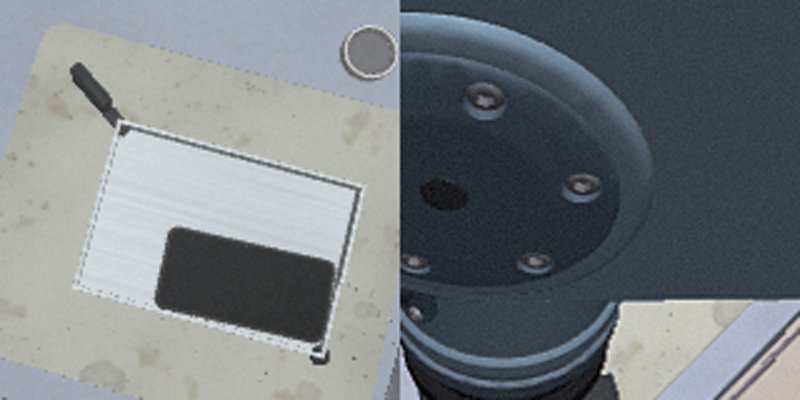

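```bash
python3 - <<'E'
from h import *
q=proj('top',world(p,[[-72.5,40.5,14],[-.5,40.5,14],[-.5,-107.5,14],[-72.5,-107.5,14],[-72.5,-30,14],[-36.5,-107.5,14],[-76.5,111.5,26],[76.5,111.5,26],[76.5,-111.5,26],[-76.5,-111.5,17]]))
print(((q-[280,160]+.5)*2.5-.5).round())
E
```

```text
[[153. 307.]
 [174. 226.]
 [339. 271.]
 [321. 353.]
 [233. 329.]
 [330. 311.]
 [ 72. 290.]
 [118. 119.]
 [366. 185.]
 [325. 359.]]
```

```bash
python3 - <<'E'
from h import *
import cv2
im=np.mean([arm.get_image('top')[245:310,335:430] for _ in range(6)],axis=0).astype('uint8')
cv2.imwrite('pics/end2.png',cv2.resize(im[:,:,::-1],None,fx=8,fy=8,interpolation=2))
def c(P):return ((proj('top',world(p,P))-[335,245]+.5)*8-.5).round().tolist()
print('phone',c([[-72.5,40.5,14],[-.5,40.5,14],[-.5,-107.5,14],[-72.5,-107.5,14]]))
print('rimouter',c([[-76.5,111.5,26],[-76.5,-46.5,17],[-76.5,-111.5,17],[-11.5,-111.5,17]]),'riminner',c([[-72.5,-46.5,17],[-72.5,-107.5,17],[-11.5,-107.5,17]]))
E
```

```text
phone [[51.0, 304.0], [117.0, 45.0], [647.0, 187.0], [588.0, 450.0]]
rimouter [[-208.0, 249.0], [363.0, 405.0], [601.0, 470.0], [655.0, 231.0]] riminner [[367.0, 390.0], [590.0, 451.0], [640.0, 227.0]]
```

View pics/end2.png

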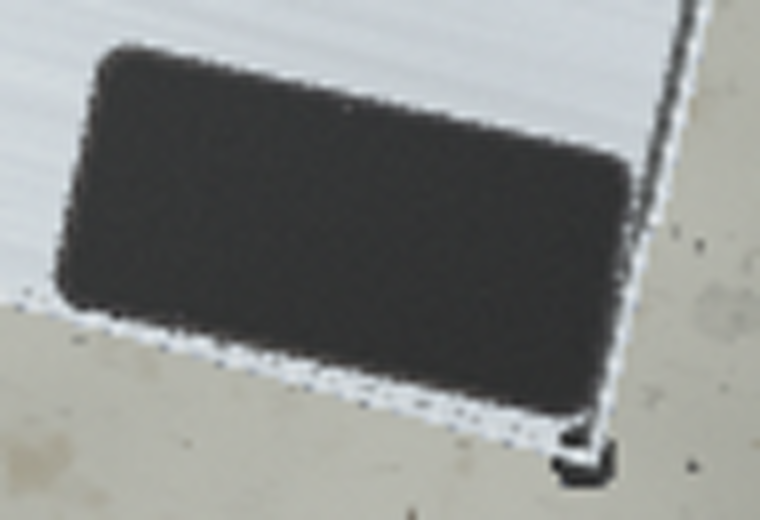

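The phone is about 3° askew. Its +y end touches the -x wall, but at the corner there's a gap of about 6 mm. I have time to lift again, this time adding a small roll towards the -x wall to seat it.

```bash
cat > again.py <<'E'
from h import *
import cv2
def rot(th,ps):
    S=R.from_rotvec(ax*th); return R.from_rotvec(S.apply(d)*ps)*S
c=world(p,[-76.5,111.5,0])-piv
sg=min((1,-1),key=lambda s:rot(.5,.1*s).apply(c)[2]); print(sg,rot(.5,.25*sg).apply(c),rot(.5,.25*sg).apply(world(p,[76.5,-111.5,0])-piv))
T=np.load('T.npy')
def go(th,ps=0,**k):
    S=rot(th,ps*sg); return arm.move_linear(piv+S.apply(T-piv),S.as_matrix()@R0,**k)
for th,ps in((.5,.12),(.5,.25)):
    S=rot(th,ps*sg); q=arm.ik(piv+S.apply(T-piv),S.as_matrix()@R0); print(q); assert q is not None
arm.reach(T+[0,0,75],R0); stat('above')
print(arm.move_linear(T,vel=120,contact_N=8)); stat('down')
arm.grasp(); stat('grasp'); T=arm.read_eef_pos()
for th in(.12,.25,.38,.5): go(th,vel=100)
stat('up')
go(.5,.12,vel=25); stat('r1'); go(.5,.25,vel=25); stat('r2')
im=arm.get_image('side')[120:220,300:440]
cv2.imwrite('pics/roll.png',cv2.resize(im[:,:,::-1],None,fx=5,fy=5,interpolation=2))
go(.5,0,vel=40); stat('unroll')
for th in(.38,.25,.12,.03): go(th,vel=100)
stat('low')
for th in(0,-.006):
    if go(th,vel=20,contact_N=4): break
stat('rest'); arm.ungrasp(); stat('open')
arm.move_linear(arm.read_eef_pos()+[0,0,70],vel=150); stat('end')
im=np.hstack([arm.get_image('side')[120:240,290:440],arm.get_image('top')[205:325,320:440]])
cv2.imwrite('pics/end3.png',cv2.resize(im[:,:,::-1],None,fx=2.9,fy=2.9,interpolation=2)); stat('t')
E
python3 again.py
```

```text
-1 [ 50.29674111 210.39340935  62.18653581] [127.63944886 -48.6572654   69.17606176]
[-0.76536212 -0.17801323  2.16840328  0.56648773  1.05477077 -0.16294518]
[-0.74263048 -0.28106018  2.26504586  0.58623105  0.92040479 -0.15126706]
above 23.54 [520.6 -54.4 116.3] [ 0.1  0.1 -0.2] 88.4
False
down 24.32 [521.1 -55.3  41.5] [-0.3  0.1 -0.7] 87.8
grasp 25.46 [520.6 -55.4  40.9] [ 0.  -1.3 -0.9] 11.8
up 27.61 [478.7 -93.3 182.8] [ 1.7  2.  -0.4] 11.3
r1 27.95 [475.  -89.  182.3] [ 1.  -0.1 -2.7] 11.6
r2 28.31 [472.4 -85.8 182. ] [-0.1 -1.4 -2.8] 11.6
unroll 28.76 [479.4 -94.4 182.8] [ 1.2  2.8 -1.7] 11.8
low 30.81 [519.6 -56.4  50.5] [-0.9 -1.7 -2.9] 11.6
rest 31.32 [520.5 -55.4  40.8] [ 0.7 -0.6  5. ] 11.7
open 32.52 [518.9 -55.2  39.6] [ 0.4 -1.   0.4] 88.4
end 33.13 [518.6 -55.1 109.2] [-0.4 -0.5 -0.1] 87.9
t 33.23 [518.  -54.9 108.3] [-0.4  0.1 -0.5] 88.3
```

View pics/end3.png

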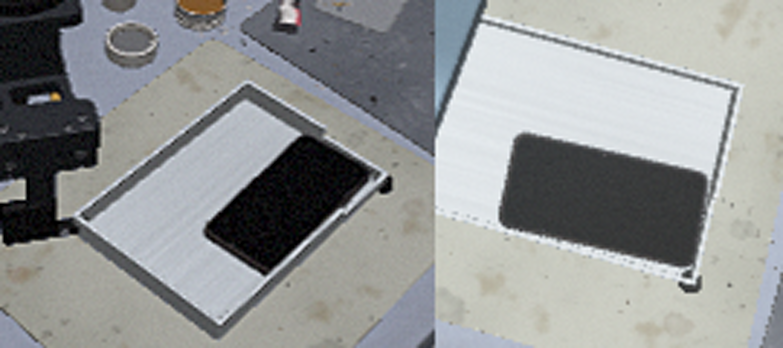

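```bash
python3 -c "
from station import arm
print(arm.hand_in())"
```

```text
the job is handed in; nothing more can be done
None
```

I handed the job in at about 33 s, but the phone isn't perfectly snug: it's in the low-rim corner, about 3° askew, with a gap of about 6 mm to the -x wall at its corner end. A second lift with a roll towards that wall didn't straighten it, and there was no time for a third. The tray is flat on the bench about where it was and released, and neither the phone nor the other things were touched.

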